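Tap a brass finial home in a trophy plinth

TASK

Take the flat-topped brass finial from the wooden rack, set its tapered shank upright in the plinth's socket as far as it drops in by itself, and let go. Then take the nylon-faced tamper and tap the finial fully home with it, its shoulder flush on the plinth, never pushing it home with the gripper itself. Stand the tamper back upright on its rubber pad and leave the other things where they are.

Things in the scene. Friction and masses are not known exactly. Their poses are not given: they have to be found in the camera images.
- finial_mid (a point): grip centre of the flat-topped turned brass finial (480 g, round, z up). Straight grip 28 mm across from 20 mm below to 18 mm above this point; top disc 36 mm across, its flat top 30 mm above; shoulder disc 44 mm across, 6 mm thick, its underside 30 mm below; then a 50 mm tapered shank, 25 mm across narrowing to 16, tip chamfered to 12. Hangs by its shoulder in either of the rack's holes
- finial_shoulder (a point): on the finial's axis at the underside of its shoulder disc, 30 mm below finial_mid; z up along the axis
- finial_top (a point): centre of the finial's flat top, 30 mm above finial_mid
- socket_mouth (a point): centre of the socket's mouth, 31 mm wide, in the fixed dark wooden plinth's top, 75 mm above the bench (column 74 mm square, foot 110). From 4 mm down a springy brass taper fits the shank, 21 mm wide at its top. The shank's own weight leaves the shoulder 8 to 16 mm proud; driving it home takes about 8 N, rising to 12 to 18 N, and friction keeps it where left. Home: finial_shoulder is here
- rack: fixed light wooden block 80 x 190 x 62 mm, origin at the centre of its underside, long side along its y; two loose 33 mm holes in its top on the y axis, 55 mm either side of the middle. The shoulders rest on its top face
- spare_mid (a point): bystander: a ball-topped brass finial standing in the rack's other hole, point on its axis 30 mm above the rack's top, ball 38 mm across. To be left alone
- tamper_mid (a point): grip centre of the upright hand tamper (450 g, 115 mm tall, round, z up), on its wooden handle 80 mm above its underside. Flat white nylon face below, 50 mm across, steel head up to 42 mm high, then the handle 26 mm across up to 108 mm
- tamper_face (a point): centre of the tamper's flat underside (nylon face), 80 mm below tamper_mid; z up along the handle
- pad_top (a point): centre of the top of the fixed black rubber pad, 110 x 110 mm and 6 mm thick, on which the tamper starts somewhere and must end standing
- jar: bystander: closed amber glass jar 64 mm across, 85 mm tall, origin at the centre of its underside
- wrench: bystander: steel wrench 200 mm long lying on the bench, along its x
- cup: bystander: small aluminium cup 68 mm across, 60 mm tall, origin at the centre of its underside
Things that resemble listed ones, but are neither listed nor needed, are in the scene too. Leave any blue or green look-alike of the part that bears finial_mid alone.

How it is judged:
On the way, in this order (a step that is already met when the one before it is completed fails the run):
1. the finial stands by itself in the socket, let go, its shoulder still 4 to 26 mm proud of the plinth (z of finial_shoulder in the frame of socket_mouth between 0.004 and 0.026 m and horizontal distance between finial_shoulder and socket_mouth below 0.008 m and angle between finial_shoulder's own z axis and vertical below 0.2 rad and contact force between each of the arm, the fingers and finial below 0.1 N), for 0.2 s.
2. the tamper, bearing on the finial, has driven its shoulder to within 2 mm of the plinth's top (contact force between tamper and finial above 1 N and z of finial_shoulder in the frame of socket_mouth below 0.002 m and horizontal distance between finial_shoulder and socket_mouth below 0.003 m).
At the end, for the whole second after the job is handed in: The finial stands in the socket with its shoulder within 2 mm of the plinth's top, centred within 3 mm and upright within 0.05 rad, at rest; the tamper stands upright (within 0.08 rad) on its pad, its face centre within 45 mm of the pad's centre and within 4 mm of its top, at rest (z of finial_shoulder in the frame of socket_mouth below 0.002 m and horizontal distance between finial_shoulder and socket_mouth below 0.003 m and angle between finial_shoulder's own z axis and vertical below 0.05 rad and linear speed of each of finial, tamper below 0.01 m/s and horizontal distance between tamper_face and pad_top below 0.045 m and z of tamper_face in the frame of pad_top below 0.004 m and angle between tamper_face's own z axis and vertical below 0.08 rad); the robot touches nothing.
It fails at once if the gripper or arm itself pushes the finial home: it touches the finial while the shoulder is less than 2.5 mm from home in the socket (contact force between any of the fingers, the arm and finial above 1 N and z of finial_shoulder in the frame of socket_mouth below 0.0025 m and horizontal distance between finial_shoulder and socket_mouth below 0.012 m).
It fails at once if the ball-topped finial is moved more than 25 mm (distance of spare_mid from where it was at the start of the episode above 0.025 m).
It fails at once if the jar is moved more than 30 mm (distance of jar from where it was at the start of the episode above 0.03 m).
It fails at once if the wrench is moved more than 30 mm (distance of wrench from where it was at the start of the episode above 0.03 m).
It fails at once if the cup is moved more than 30 mm (distance of cup from where it was at the start of the episode above 0.03 m).
It also fails if it takes over 61 s, if anything falls off the work surface, if the arm or the gripper's body presses on something with over 40 N, if the wrist force passes 120 N, or if a joint passes its speed limit or range.

ROBOT

A 6-joint arm with a two-finger parallel gripper is mounted at the origin on the work surface. World frame = base frame: x ahead of the robot, y to its left, z up, the work surface at z = 0. Lengths are in m, angles in rad, forces in N, time in s.
With the tool pointing down it reaches from about 0.275 to 0.725 m from the base axis. Payload 5.6 kg.
Tool frame: the origin (TCP) lies at the very end of the fingers, on their centre line; the grasp point (between the pads) lies 19 mm behind it; z points along the fingers, y is the direction in which the jaws open and shut (so a half turn about z gives the same grasp; the last joint's range is limited). The gripper opens to 85 mm and grips with 20 to 120 N. Pads are 22 mm wide; open, the fingers measure 114 mm over their backs; the gripper's body (76 mm by 85 mm) begins 54 mm behind the grasp point. The pads swing forward as they close: fully open they stand 13 mm farther back than shut.
Start: joints at [-0.934, 0.255, 0.108, 0, -1.424, -0.285], TCP at [0.19, -0.516, 0.231] pointing down, gripper open.
Joint ranges: [-2.95, 2.95], [-1.21, 1.97], [-1.09, 1.5], [-2.87, 1.71], [-2.94, -0.07], [-3.05, 3.05]. Speed limits (rad/s): [2.57, 2.57, 3.14, 3.14, 3.14, 3.14].

INTERFACE

Orientations are given as [roll, pitch, yaw] about the fixed x, y, z axes, in that order (R = Rz(yaw) Ry(pitch) Rx(roll)).
In Python, from cell import bot, imaging gives the robot as it stands.
- The arm moves only by the tool move_arm, never from a script. Its argument "increments" is one flat list of numbers, 5 for each row, row after row: the closure, from 0 (fully open) to 1 (shut), then the shift along the tool's x, y, z normalised to -1 to 1, where 1 is 0.2 m, then the turn about the tool's z normalised to -1 to 1, where 1 is 45 degrees. A call has 1 to 20 rows; each row is the pose to reach, as a shift and turn from the pose commanded when the call began, along the tool's axes at that moment; what a row does not reach only later rows make up. A row lasts 1/10 s, in which the tool goes at most 50 mm and 8.59 degrees, less where a joint would pass 70% of its speed; a pose out of reach is approached as far as the arm can. A call with a number of a shift or a turn outside -1 to 1 is refused whole. A call with a gripper value outside its range is refused whole. The fingers move at their own pace and stop on an object; "squeeze" is the grip in N (left out, the last holds). Time passes only in rows, so rows that repeat a pose let the fingers close. It gives the time, the measured TCP pose, the force and the opening at its end, in the units of the state.
- bot.read_state(): the state, without advancing time (a new reading comes with each control period).
- imaging.get_image(name): name is "side" or "top" or "wrist"; returns a dict with "img" (384x512x3 uint8, red, green, blue), "fx", "fy", "cx", "cy" (pixels), "pose" (4x4, takes a point from camera to world coordinates). Camera axes: x right, y down, z forward; pixel columns grow to the right and rows downward; lengths in m; the calibration is good to about 2 mm. A picture is of the moment at which its call begins. There is no depth.
- bot.job_done(): hands the job in, once; it reports no verdict.
The state is a dict: "time_s": time; "joint_positions": joint angles; "qvel": joint speeds; "tau": joint torques, N m; "ee_pos": TCP position; "tcp_rot": TCP orientation; "contact_force": force on the tool from outside, world axes, zero at the start; "wrist_torque": the same for the moment, N m; "grip_width": finger opening in m.
Only numpy, scipy, OpenCV 4.12 (cv2) and the standard library are available. Lean on these libraries where they do the work, as an engineer would, in place of code of your own. Each camera call takes 0.05 s, during which the arm holds its last target.

## Working session

There is one attempt and no reset: what is moved stays moved. The work goes in short steps, Python scripts to look and compute and a tool call to move; the robot and the scene stay as the last step left them, time stands still between calls to the robot, and variables do not carry over. Pictures are saved under pics/ and viewed, and the job is handed in when it is done.

Besides the shell and the picture viewer there is one more tool, called after ">>>" as name(argument=value, ...) on one line, values as JSON. move_arm: Moves the arm, as the interface text tells. Scaled input: -1 to 1 covers 0.2 m each way for a shift and 45 degrees each way for a turn. Its arguments: {"type":"object","properties":{"increments":{"type":"array"},"squeeze":{"type":"number"}},"required":["increments"]}

```bash
ls; mkdir -p pics
python3 - <<'E'
from cell import bot, imaging
import cv2
print(bot.read_state())
for n in ("side","top","wrist"):
    d=imaging.get_image(n); cv2.imwrite(f"pics/{n}0.png",d["img"][:,:,::-1]); print(n,d["fx"],d["fy"],d["cx"],d["cy"],d["pose"].round(4).tolist() if hasattr(d["pose"],'round') else d["pose"])
E
```

```text
pics
{'time_s': 0.0, 'joint_positions': array([-9.34421666e-01,  2.55777303e-01,  1.06991886e-01, -4.60580433e-04,
       -1.42390050e+00, -2.84593525e-01]), 'qvel': array([-5.77316876e-04, -6.01741019e-04,  4.66862133e-04,  1.35913605e-03,
       -3.45384383e-04, -5.83442256e-05]), 'tau': array([ 2.00012444e-03, -3.86631560e+01,  2.37945449e+01,  5.36538318e+00,
       -6.13625991e-03,  2.49902831e-05]), 'ee_pos': array([ 0.18938854, -0.51583411,  0.23037697]), 'tcp_rot': array([ 3.13965117e+00, -9.33688350e-05, -2.78987927e+00]), 'contact_force': array([-1.22546929,  0.1916901 , -0.16000154]), 'wrist_torque': array([-0.02364572,  0.00359218, -0.04342815]), 'grip_width': 0.08555625393694218}
side 482.92873891076107 482.92873891076107 262.00267085551764 189.59657567940462 [[0.9939, -0.06, 0.0927, 0.4796], [-0.1103, -0.4925, 0.8633, -0.9534], [-0.0062, -0.8682, -0.4961, 0.6614], [0.0, 0.0, 0.0, 1.0]]
top 349.6315803813136 349.6315803813136 258.09122758874844 192.3882822500694 [[-0.0106, -0.9978, 0.0661, 0.5452], [-0.9994, 0.0127, 0.0326, 0.0004], [-0.0333, -0.0657, -0.9973, 0.8974], [0.0, 0.0, 0.0, 1.0]]
wrist 267.4967432132727 267.4967432132727 255.76484295293406 184.36046004707214 [[-0.3448, 0.8889, 0.3017, 0.1112], [0.9387, 0.3256, 0.1135, -0.5451], [0.0026, 0.3223, -0.9466, 0.3727], [0.0, 0.0, 0.0, 1.0]]
```

View pics/side0.png

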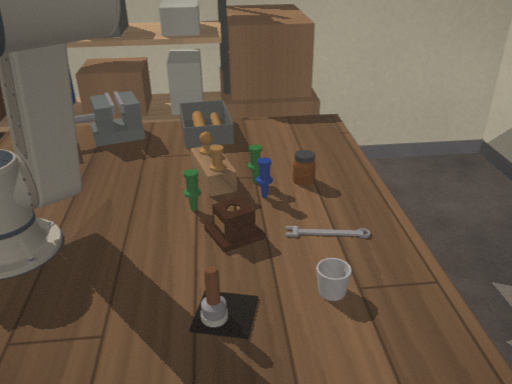

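View pics/top0.png

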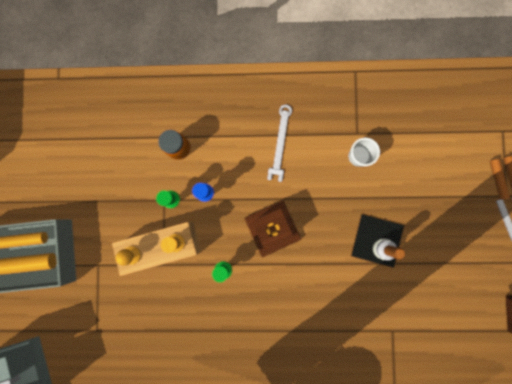

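View pics/wrist0.png

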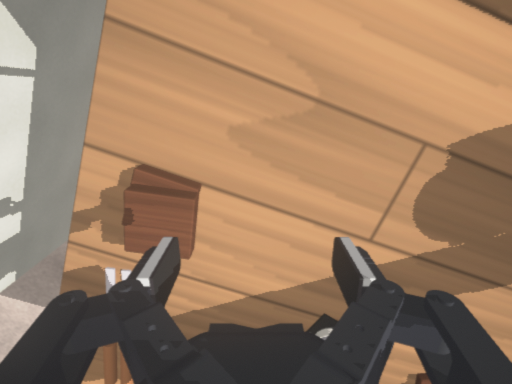

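The brass candidates are at side (206,140), which looks like the ball-top, and (217,155), which looks like the flat-top. The green ones are at (192,180) and (255,155), and the blue one is at (264,170). The plinth is at (235,215) and the tamper at (213,300). I'll enlarge these to confirm.

Run:
```python
import cv2, numpy as np
s=cv2.imread("pics/side0.png"); t=cv2.imread("pics/top0.png")
def c(i,x,y,w,h,k): return cv2.resize(i[y:y+h,x:x+w],None,fx=k,fy=k,interpolation=cv2.INTER_CUBIC)
cv2.imwrite("pics/c1.png",c(s,170,120,130,130,4.5))
cv2.imwrite("pics/c2.png",c(s,180,250,100,90,6))
cv2.imwrite("pics/c3.png",c(t,105,195,200,90,4))
cv2.imwrite("pics/c4.png",c(t,340,205,80,70,8))
```

```text
(no output)
```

View pics/c1.png

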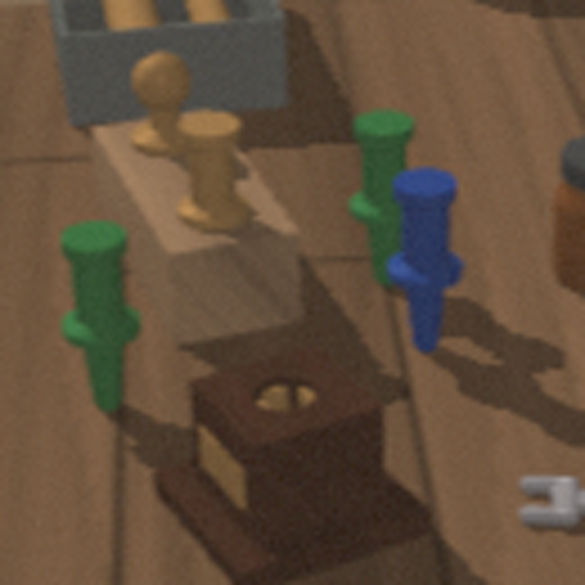

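View pics/c2.png

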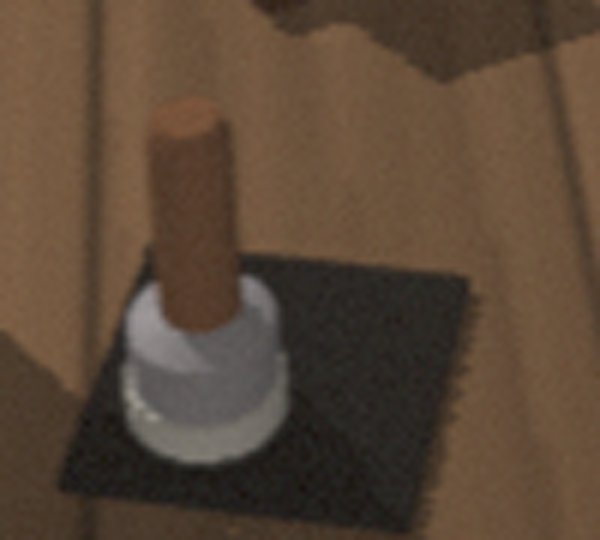

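View pics/c3.png

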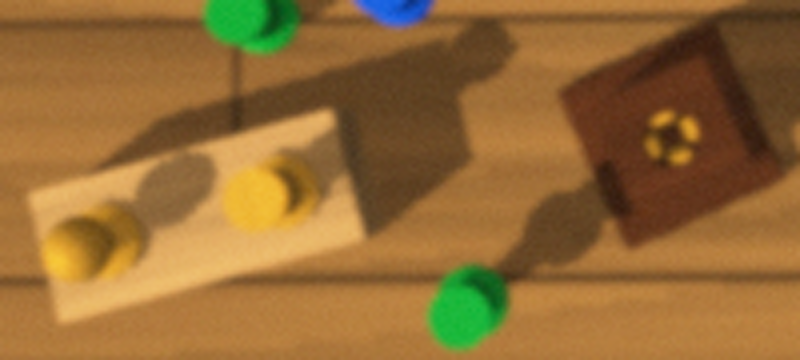

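View pics/c4.png

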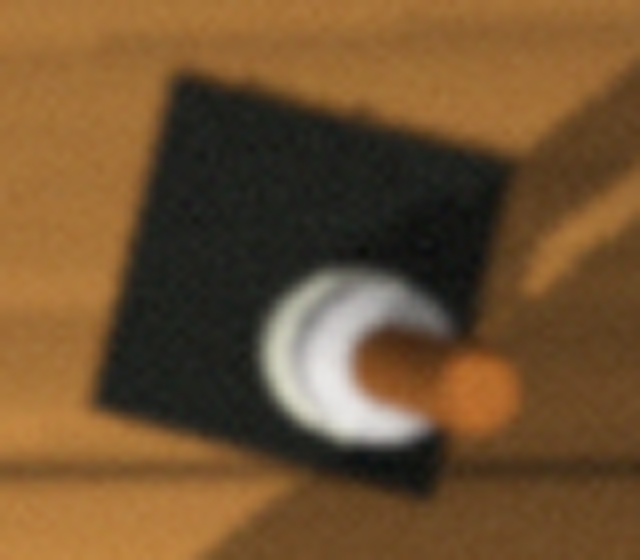

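The crop shows the flat-topped brass finial at side (217,148) and top (169,244), in the rack hole nearer the plinth. The ball-top is at top (124,257). The green and blue look-alikes stand away from the rack. Next I'll triangulate.

```bash
cat > h.py <<'E'
import numpy as np, cv2, pickle
from cell import bot, imaging
def ray(d,p):
    v=np.array([(p[0]-d["cx"])/d["fx"],(p[1]-d["cy"])/d["fy"],1.]); P=np.asarray(d["pose"]); v=P[:3,:3]@v; return P[:3,3],v/np.linalg.norm(v)
def tri(obs):
    A=np.zeros((3,3));b=np.zeros(3);R=[ray(d,p) for d,p in obs]
    for o,v in R:
        M=np.eye(3)-np.outer(v,v);A+=M;b+=M@o
    x=np.linalg.solve(A,b); return x.round(4),[round(float(np.linalg.norm((np.eye(3)-np.outer(v,v))@(x-o)))*1000,1) for o,v in R]
def atz(d,p,z):
    o,v=ray(d,p); return (o+v*(z-o[2])/v[2]).round(4)
def proj(d,X):
    P=np.linalg.inv(np.asarray(d["pose"])); c=P[:3,:3]@np.asarray(X)+P[:3,3]; return (d["fx"]*c[0]/c[2]+d["cx"],d["fy"]*c[1]/c[2]+d["cy"])
E
python3 - <<'E'
from h import *
s=imaging.get_image("side");t=imaging.get_image("top")
for n,a,b in [("ftop",(216.9,148.2),(169.3,244.5)),("ball",(206,137.8),(124.3,257.3)),("sock",(233.6,208.2),(273,229.3)),("tamptop",(211.3,269.7),(400,254)),
 ("green1",(191,174),(220.5,271.5))]:
    print(n,tri([(s,a),(t,b)]))
for p in [(180,75),(515,155),(435,495),(98,405)]: print("pad",atz(t,(p[0]/8+340,p[1]/8+205),.006))
for p in [(150,250),(468,280),(410,530),(62,490)]: print("padS",atz(s,(p[0]/6+180,p[1]/6+250),.006))
for p in [(30,195),(332,110),(365,240),(62,322)]: print("rackT",atz(t,(p[0]/4+105,p[1]/4+195),.062))
print("jar",atz(t,(173,144),.085),"cup",atz(t,(365,151),.06))
E
```

```text
ftop (array([0.4845, 0.2247, 0.1198]), [1.5, 1.5])
ball (array([0.4555, 0.332 , 0.105 ]), [1.8, 1.8])
sock (array([ 0.5139, -0.0068,  0.0727]), [1.2, 1.2])
tamptop (array([ 0.4599, -0.2816,  0.12  ]), [1.4, 1.4])
green1 (array([0.4194, 0.1127, 0.1049]), [1.2, 1.2])
pad [ 0.5454 -0.2332  0.006 ]
pad [ 0.5193 -0.3364  0.006 ]
pad [ 0.4142 -0.3079  0.006 ]
pad [ 0.4426 -0.2047  0.006 ]
padS [ 0.4436 -0.2079  0.006 ]
padS [ 0.5473 -0.2347  0.006 ]
padS [ 0.5191 -0.3397  0.006 ]
padS [ 0.4163 -0.3118  0.006 ]
rackT [0.4812 0.3794 0.062 ]
rackT [0.5303 0.1966 0.062 ]
rackT [0.453  0.1766 0.062 ]
rackT [0.4057 0.3588 0.062 ]
jar [0.7166 0.2275 0.085 ] cup [ 0.6968 -0.2296  0.06  ]
```

```bash
cat >> h.py <<'E'
from scipy.spatial.transform import Rotation as Ro
def plan(X,yaw_deg=None):
    s=bot.read_state(); R=Ro.from_euler('xyz',s["tcp_rot"]).as_matrix()
    d=R.T@(np.asarray(X)-s["ee_pos"])/0.2
    y=np.degrees(s["tcp_rot"][2]); dy=0 if yaw_deg is None else (yaw_deg-y+180)%360-180
    print("t",round(s["time_s"],2),"tcp",s["ee_pos"].round(4),"rpy",np.degrees(s["tcp_rot"]).round(2),"w",round(s["grip_width"],4),"F",s["contact_force"].round(2))
    print("shift",d.round(4),"turn",round(-dy/45,4),"rows>=",int(max(np.ceil(np.linalg.norm(d)*4),np.ceil(abs(dy)/8.59))))
E
python3 -c "
from h import *
plan([.4845,.2247,.23],-75)"
```

```text
t 0.25 tcp [ 0.1895 -0.5161  0.2309] rpy [ 1.7995e+02 -1.0000e-02 -1.5985e+02] w 0.0851 F [ 0.06 -0.06 -0.27]
shift [-2.661   2.9689  0.0068] turn -1.8855 rows>= 16
```

>>> move_arm(increments=[0,-0.9,1,0,-0.95,0,-0.9,1,0,-0.95,0,-0.9,1,0,-0.95,0,-0.9,1,0,-0.95,0,-0.9,1,0,-0.95,0,-0.9,1,0,-0.95,0,-0.9,1,0,-0.95])

```text
time_s: 0.95
ee_pos: [0.2903, -0.2645, 0.2316]
tcp_rot: [-3.14, 0.001, -2.04]
contact_force: [0.2, 0.0, -0.8]
grip_width: 0.0854
```

```bash
python3 -c "
from h import *
plan([.4845,.2247,.23],-75)"
```

```text
t 0.95 tcp [ 0.2903 -0.2645  0.2316] rpy [-1.7993e+02  4.0000e-02 -1.1686e+02] w 0.0854 F [ 0.22  0.01 -0.8 ]
shift [-2.6209  0.2389  0.0097] turn -0.9302 rows>= 11
```

>>> move_arm(increments=[0,-1,0.1,0,-0.93,0,-1,0.1,0,-0.93,0,-1,0.1,0,-0.93,0,-1,0.1,0,-0.93,0,-1,0.1,0,-0.93,0,-1,0.1,0,-0.93])

```text
time_s: 1.55
ee_pos: [0.3633, -0.0786, 0.2311]
tcp_rot: [3.141, -0.0, -1.309]
contact_force: [0.3, -0.8, -0.2]
grip_width: 0.0855
```

```bash
python3 -c "
from h import *
plan([.4845,.2247,.23],-75)
d=imaging.get_image('wrist');cv2.imwrite('pics/w1.png',d['img'][:,:,::-1]);pickle.dump(d,open('w1.pkl','wb'))
print(proj(d,[.5139,-.0068,.073]),proj(d,[.4845,.2247,.122]))"
```

```text
t 1.55 tcp [ 0.3633 -0.0786  0.2311] rpy [179.97  -0.   -75.02] w 0.0855 F [ 0.28 -0.76 -0.15]
shift [-1.3081 -0.9776  0.0051] turn -0.0004 rows>= 7
(np.float64(118.59854291153246), np.float64(193.15101688118918)) (np.float64(105.54276252810646), np.float64(372.2226808586307))
```

View pics/w1.png

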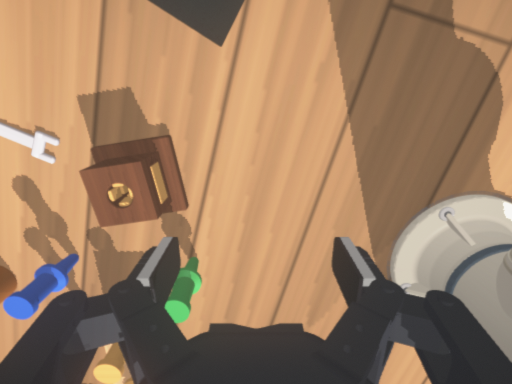

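The wrist view shows the socket at (120,194), close to the predicted (118.6,193.2). I'll go on to a point above the finial.

>>> move_arm(increments=[0,-0.95,-0.975,0,0,0,-0.95,-0.975,0,0,0,-0.95,-0.975,0,0,0,-0.95,-0.975,0,0,0,-0.95,-0.975,0,0,0,-0.95,-0.975,0,0,0,-0.95,-0.975,0,0])

```text
time_s: 2.3
ee_pos: [0.5046, 0.1544, 0.2298]
tcp_rot: [3.139, -0.001, -1.318]
contact_force: [-0.5, -0.7, 0.1]
grip_width: 0.0852
```

```bash
python3 -c "
from h import *
plan([.4845,.2247,.15],-75)
d=imaging.get_image('wrist');cv2.imwrite('pics/w2.png',d['img'][:,:,::-1]);pickle.dump(d,open('w2.pkl','wb'))
print(proj(d,[.5139,-.0068,.073]),proj(d,[.4845,.2247,.122]))"
```

```text
t 2.3 tcp [0.5046 0.1544 0.2298] rpy [ 1.7988e+02 -4.0000e-02 -7.5510e+01] w 0.0852 F [-0.54 -0.68  0.07]
shift [-0.366   0.0085  0.3986] turn -0.0114 rows>= 3
(np.float64(287.3913801743066), np.float64(11.270353601807358)) (np.float64(256.86422025505317), np.float64(247.20280036855837))
```

View pics/w2.png

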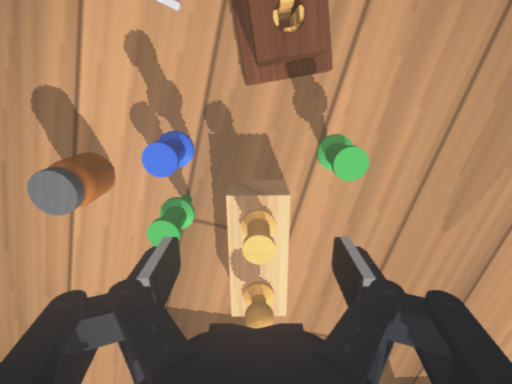

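```bash
python3 -c "
from h import *
d=pickle.load(open('w2.pkl','rb'));s=imaging.get_image('side');t=imaging.get_image('top')
print('ft',tri([(d,(259,249)),(s,(216.9,148.2)),(t,(169.3,244.5))]))
w=pickle.load(open('w1.pkl','rb'))
print('so',tri([(d,(289,13)),(w,(120,194)),(s,(233.6,208.2)),(t,(273,229.3))]))
print('g2',tri([(d,(164,232)),(t,(165.5,198.5))]))
print('bl',tri([(d,(162,160)),(t,(202,190.5))]))
plan([.485,.2245,.15],-75)
"
```

```text
ft (array([0.4835, 0.2255, 0.1204]), [2.5, 2.7, 0.9])
so (array([ 0.513 , -0.0062,  0.0723]), [1.1, 0.7, 2.1, 0.7])
g2 (array([0.5856, 0.2359, 0.1144]), [0.3, 0.3])
bl (array([0.6019, 0.1565, 0.108 ]), [3.0, 3.0])
t 2.45 tcp [0.5032 0.1523 0.2312] rpy [ 1.7997e+02 -2.0000e-02 -7.5490e+01] w 0.0854 F [-0.06  0.22  0.69]
shift [-0.3727 -0.0025  0.4057] turn -0.0108 rows>= 3
```

>>> move_arm(increments=[0,-0.37,0,0,0,0,-0.37,0,0.2,0,0,-0.37,0,0.38,0,0,-0.37,0,0.38,0,0,-0.37,0,0.38,0])

```text
time_s: 2.95
ee_pos: [0.4847, 0.2242, 0.1566]
tcp_rot: [-3.141, -0.001, -1.315]
contact_force: [0.3, 0.5, 1.1]
grip_width: 0.0857
```

```bash
python3 -c "
from h import *
plan([.484,.225,.074],-75)
d=imaging.get_image('wrist');cv2.imwrite('pics/w3.png',d['img'][:,:,::-1]);pickle.dump(d,open('w3.pkl','wb'))
print(proj(d,[.484,.225,.121]))"
```

```text
t 2.95 tcp [0.4847 0.2242 0.1566] rpy [-1.7996e+02 -6.0000e-02 -7.5350e+01] w 0.0857 F [0.31 0.53 1.08]
shift [-0.0055  0.0029  0.413 ] turn -0.0078 rows>= 2
(np.float64(255.87293070537086), np.float64(214.97790394075156))
```

View pics/w3.png

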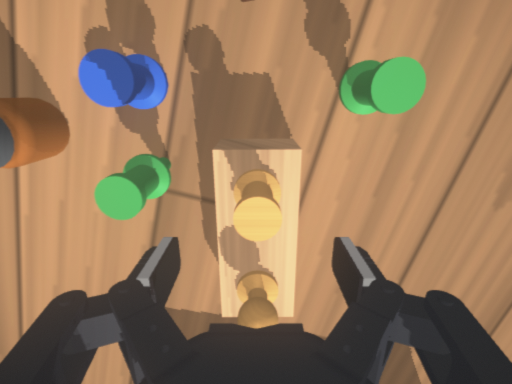

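>>> move_arm(increments=[0,-0.012,0.003,0.2,0,0,-0.012,0.003,0.412,0,0,-0.012,0.003,0.412,0,0,-0.012,0.003,0.412,0])

```text
time_s: 3.4
ee_pos: [0.4846, 0.2277, 0.0753]
tcp_rot: [-3.139, -0.0, -1.313]
contact_force: [0.4, 0.2, 1.0]
grip_width: 0.0853
```

```bash
python3 -c "
from h import *
plan([.484,.225,.074],-75)
d=imaging.get_image('side');cv2.imwrite('pics/s4.png',cv2.resize(d['img'][100:260,130:330,::-1],None,fx=4,fy=3.7))"
```

```text
t 3.4 tcp [0.4846 0.2277 0.0753] rpy [-1.7985e+02 -1.0000e-02 -7.5260e+01] w 0.0853 F [0.37 0.19 1.04]
shift [0.0125 0.0063 0.0066] turn -0.0057 rows>= 1
```

View pics/s4.png

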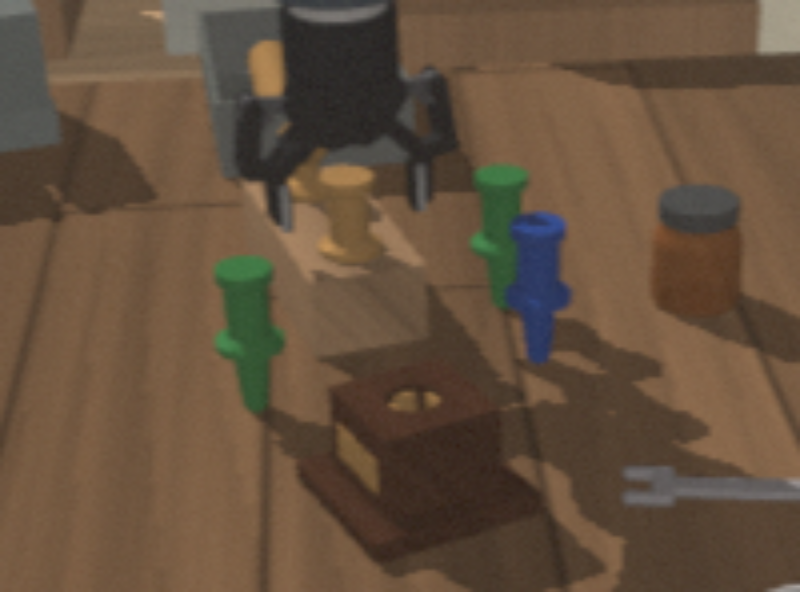

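The fingers straddle the finial's grip, clear of everything else. I'll close on it.

>>> move_arm(increments=[1,0,0,0,0,1,0,0,0,0,1,0,0,0,0,1,0,0,0,0,1,0,0,0,0,1,0,0,0,0,1,0,0,0,0,1,0,0,0,0], squeeze=50)

```text
time_s: 4.25
ee_pos: [0.4832, 0.2279, 0.0737]
tcp_rot: [-3.141, 0.0, -1.313]
contact_force: [-2.6, -0.3, 5.6]
grip_width: 0.031
```

```bash
python3 -c "
from h import *
plan([.484,.225,.2],-75)"
```

```text
t 4.25 tcp [0.4832 0.2279 0.0737] rpy [-1.7995e+02  1.0000e-02 -7.5220e+01] w 0.031 F [-2.55 -0.32  5.57]
shift [ 0.0151 -0.0007 -0.6317] turn -0.005 rows>= 3
```

>>> move_arm(increments=[1,0,0,0,0,1,0,0,0,0,1,0,0,-0.15,0,1,0,0,-0.3,0,1,0,0,-0.45,0,1,0,0,-0.6,0,1,0,0,-0.6,0])

```text
time_s: 4.95
ee_pos: [0.4847, 0.2287, 0.1963]
tcp_rot: [-3.135, 0.002, -1.313]
contact_force: [0.7, 1.2, -3.4]
grip_width: 0.0309
```

```bash
python3 -c "
from h import *
plan([.513,-.0062,.2],-75)
for n in ('side','wrist'):
  d=imaging.get_image(n);cv2.imwrite('pics/%s5.png'%n,d['img'][:,:,::-1])"
```

```text
t 4.95 tcp [0.4847 0.2287 0.1963] rpy [-1.7964e+02  1.1000e-01 -7.5230e+01] w 0.0309 F [ 0.72  1.2  -3.4 ]
shift [ 1.1718  0.1625 -0.0217] turn -0.005 rows>= 5
```

View pics/side5.png

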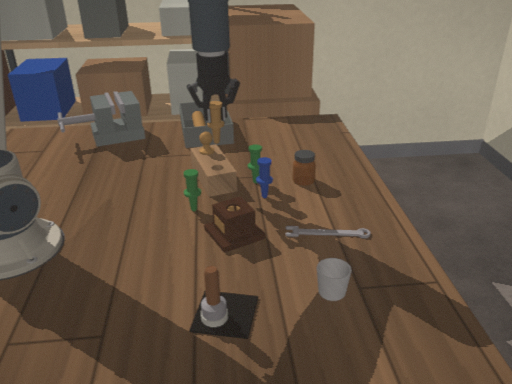

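View pics/wrist5.png

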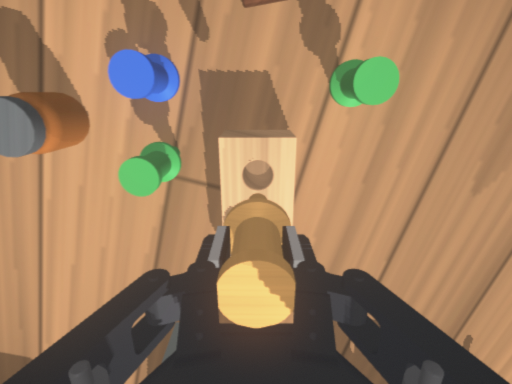

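The finial is held and lifted, its rack hole is empty and the ball-top hasn't moved. I'll carry it over the plinth.

>>> move_arm(increments=[1,0.2,0.03,0,0,1,0.4,0.06,0,0,1,0.6,0.09,0,0,1,0.8,0.12,0,0,1,1,0.15,0,0,1,1,0.15,0,0])

```text
time_s: 5.65
ee_pos: [0.5034, 0.0224, 0.1903]
tcp_rot: [3.136, -0.001, -1.318]
contact_force: [0.2, 1.9, -6.0]
grip_width: 0.0311
```

```bash
python3 -c "
from h import *
plan([.513,-.0062,.17],-75)"
```

```text
t 5.65 tcp [0.5034 0.0224 0.1903] rpy [ 1.7967e+02 -7.0000e-02 -7.5500e+01] w 0.0311 F [ 0.17  1.89 -6.04]
shift [ 0.1501 -0.0112  0.1015] turn -0.0112 rows>= 1
```

>>> move_arm(increments=[1,0.07,-0.01,0,0,1,0.15,-0.01,0,0,1,0.15,-0.01,0.1,0,1,0.15,-0.01,0.1,0,1,0.15,-0.01,0.1,0])

```text
time_s: 6.15
ee_pos: [0.5138, -0.0018, 0.1717]
tcp_rot: [3.138, -0.0, -1.313]
contact_force: [0.4, -0.1, -4.0]
grip_width: 0.0312
```

```bash
python3 -c "
from h import *
plan([.513,-.0062,.17],-75)
for n,b in (('side',(190,130,90,110)),('top',(220,185,100,90)),('wrist',(150,50,200,260))):
  d=imaging.get_image(n);x,y,w,h=b;k={'side':5.4,'top':6,'wrist':2.3}[n];cv2.imwrite('pics/%s6.png'%n,cv2.resize(d['img'][y:y+h,x:x+w,::-1],None,fx=k,fy=k,interpolation=cv2.INTER_CUBIC));pickle.dump(d,open(n+'6.pkl','wb'))"
```

```text
t 6.15 tcp [ 0.5138 -0.0018  0.1717] rpy [ 1.7981e+02 -1.0000e-02 -7.5210e+01] w 0.0312 F [ 0.4 -0.1 -4. ]
shift [0.0202 0.0093 0.0086] turn -0.0047 rows>= 1
```

View pics/side6.png

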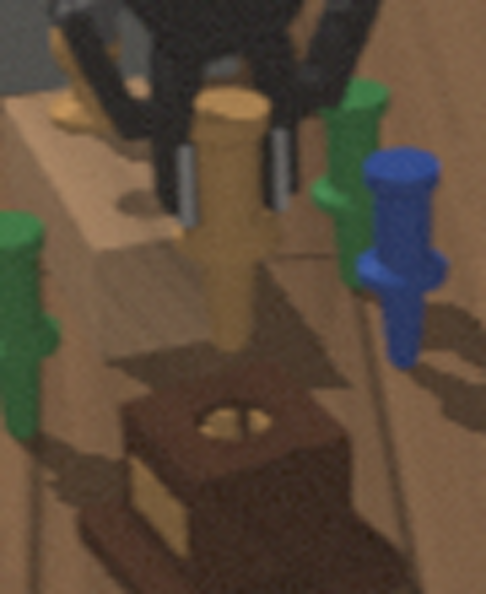

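View pics/wrist6.png

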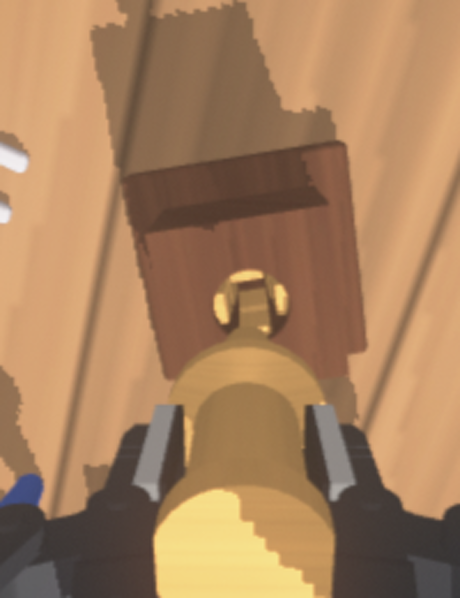

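View pics/top6.png

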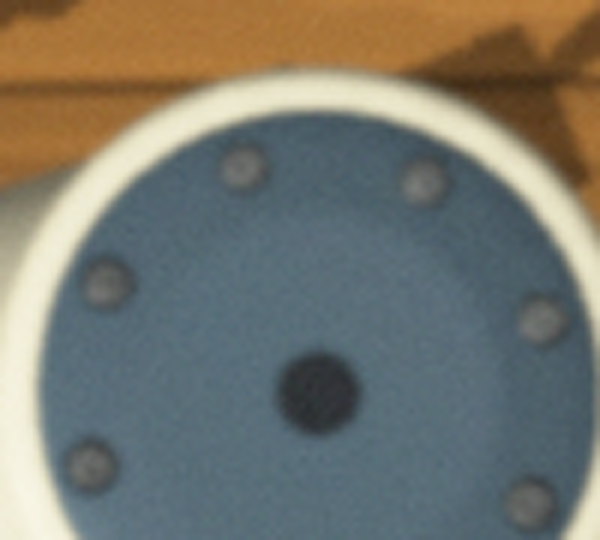

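```bash
python3 -c "
from h import *
s=pickle.load(open('side6.pkl','rb'));w=pickle.load(open('wrist6.pkl','rb'))
S=lambda x,y:(x/5.4+190-.4,y/5.4+130-.4)
W=lambda x,y:(x/2.3+150-.3,y/2.3+50-.3)
print('top side@.22',atz(s,S(233,103),.22),'shoulder edge row',atz(s,S(228,240),.163))
print('tip side@.11',atz(s,S(233,346),.11))
print('sock side@.075',atz(s,S(233.5,421),.075))
print('top wrist@.22',atz(w,W(243.5,567),.22))
print('sock wrist@.071',atz(w,W(252,303),.0715),atz(w,W(252,303),.075))
print('tip exp wrist crop', [ (np.array(proj(w,[.5138+dx,-.0018+dy,.110]))-[150,50])*2.3 for dx,dy in [(0,0),(0,-.003),(0,.003)]])
print(tri([(s,S(233,103)),(w,W(243.5,567))]))
"
```

```text
top side@.22 [ 5.189e-01 -2.000e-04  2.200e-01] shoulder edge row [ 0.5142 -0.0093  0.163 ]
tip side@.11 [ 0.5146 -0.0044  0.11  ]
sock side@.075 [ 0.5134 -0.0077  0.075 ]
top wrist@.22 [ 5.14e-01 -4.00e-04  2.20e-01]
sock wrist@.071 [ 0.5119 -0.0054  0.0715] [ 0.5122 -0.0065  0.075 ]
tip exp wrist crop [array([244.81695384, 343.65634071]), array([246.96724334, 336.1362004 ]), array([242.68477794, 351.11313292])]
(array([ 0.5168, -0.004 ,  0.2228]), [2.1, 2.1])
```

```bash
python3 -c "
from h import *
plan([.5138,-.0053,.15],-75)"
```

```text
t 6.3 tcp [ 0.5149 -0.0014  0.1734] rpy [-1.7995e+02 -1.0000e-02 -7.5200e+01] w 0.0314 F [ 0.62 -0.9  -5.25]
shift [0.0173 0.0103 0.1171] turn -0.0044 rows>= 1
```

>>> move_arm(increments=[1,0.018,0.003,0.05,0,1,0.018,0.003,0.12,0,1,0.018,0.003,0.12,0,1,0.018,0.003,0.12,0])

```text
time_s: 6.7
ee_pos: [0.5148, -0.0056, 0.1488]
tcp_rot: [3.141, -0.0, -1.313]
contact_force: [0.8, -0.2, -3.7]
grip_width: 0.0309
```

```bash
python3 -c "
from h import *
plan([.5138,-.0053,.1067],-75)
for n,b in (('side',(190,130,90,110)),('wrist',(150,50,200,260))):
  d=imaging.get_image(n);x,y,w,h=b;k={'side':5.4,'top':6,'wrist':2.3}[n];cv2.imwrite('pics/%s7.png'%n,cv2.resize(d['img'][y:y+h,x:x+w,::-1],None,fx=k,fy=k,interpolation=cv2.INTER_CUBIC));pickle.dump(d,open(n+'6.pkl','wb'))"
```

```text
t 6.7 tcp [ 0.5148 -0.0056  0.1488] rpy [ 1.7997e+02 -2.0000e-02 -7.5230e+01] w 0.0309 F [ 0.76 -0.17 -3.66]
shift [-0.0028  0.0042  0.2106] turn -0.0052 rows>= 1
```

View pics/side7.png

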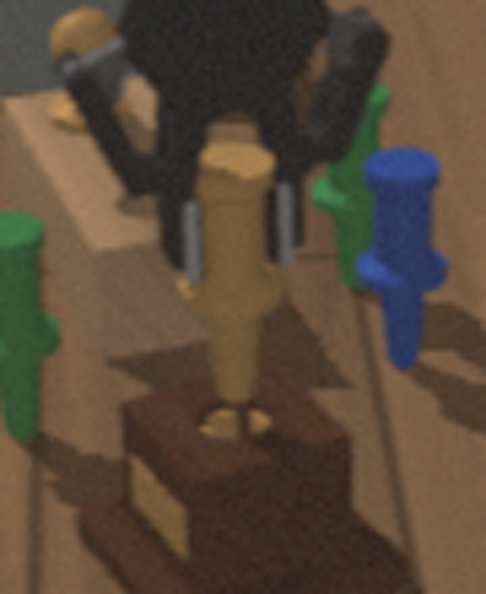

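View pics/wrist7.png

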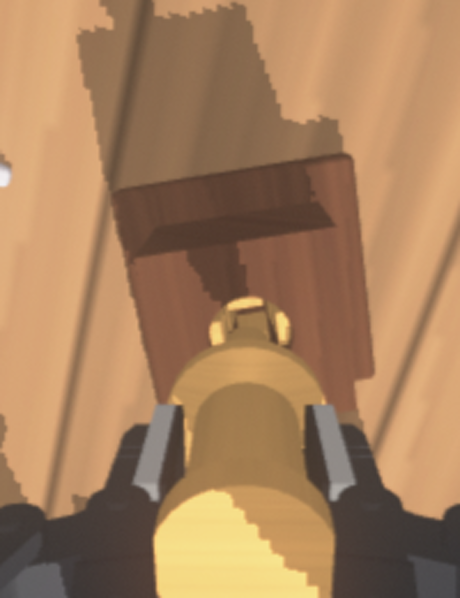

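>>> move_arm(increments=[1,0,0,0.08,0,1,0,0,0.14,0,1,0,0,0.18,0,1,0,0,0.21,0,1,0,0,0.21,0,1,0,0,0.21,0])

```text
time_s: 7.4
ee_pos: [0.515, -0.0055, 0.1071]
tcp_rot: [-3.141, -0.0, -1.313]
contact_force: [-2.2, 3.9, -3.6]
grip_width: 0.0309
```

```bash
python3 -c "
from h import *
plan([.5138,-.0053,.1067],-75)
for n,b in (('side',(190,130,90,110)),('wrist',(150,50,200,260))):
  d=imaging.get_image(n);x,y,w,h=b;k={'side':5.4,'top':6,'wrist':2.3}[n];cv2.imwrite('pics/%s8.png'%n,cv2.resize(d['img'][y:y+h,x:x+w,::-1],None,fx=k,fy=k,interpolation=cv2.INTER_CUBIC));pickle.dump(d,open(n+'6.pkl','wb'))"
```

```text
t 7.4 tcp [ 0.515  -0.0055  0.1071] rpy [-1.7999e+02 -2.0000e-02 -7.5230e+01] w 0.0309 F [-2.24  3.88 -3.57]
shift [-0.0025  0.0058  0.0021] turn -0.0052 rows>= 1
```

View pics/side8.png

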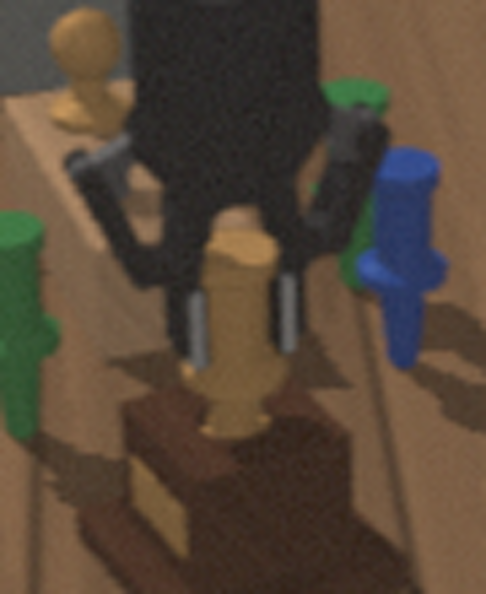

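View pics/wrist8.png

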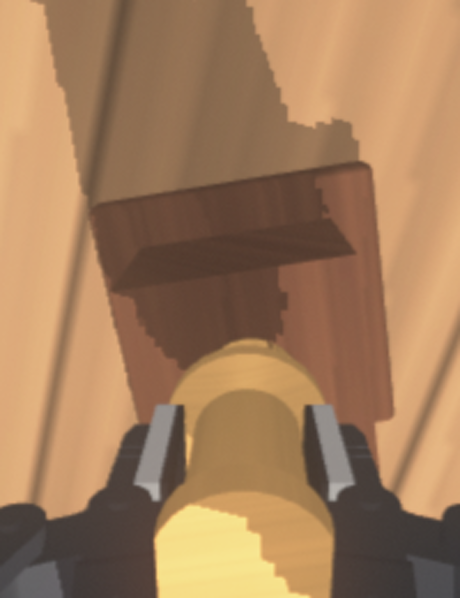

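>>> move_arm(increments=[1,-0.005,0.002,0,0,1,-0.005,0.002,0,0,0.3,-0.005,0.002,0,0,0,-0.005,0.002,0,0,0,-0.005,0.002,0,0,0,-0.005,0.002,0,0,0,-0.005,0.002,0,0,0,-0.005,0.002,0,0,0,-0.005,0.002,0,0,0,-0.005,0.002,0,0])

```text
time_s: 8.5
ee_pos: [0.5142, -0.0046, 0.1069]
tcp_rot: [3.142, -0.0, -1.313]
contact_force: [-0.1, -0.3, -0.6]
grip_width: 0.0852
```

```bash
python3 -c "
from h import *
plan([.5138,-.0053,.2],-75)
for n,b in (('side',(190,130,90,110)),('wrist',(150,50,200,260))):
  d=imaging.get_image(n);x,y,w,h=b;k={'side':5.4,'top':6,'wrist':2.3}[n];cv2.imwrite('pics/%s9.png'%n,cv2.resize(d['img'][y:y+h,x:x+w,::-1],None,fx=k,fy=k,interpolation=cv2.INTER_CUBIC));pickle.dump(d,open(n+'6.pkl','wb'))"
```

```text
t 8.5 tcp [ 0.5142 -0.0046  0.1069] rpy [180.    -0.   -75.24] w 0.0852 F [-0.1  -0.28 -0.58]
shift [ 0.0031  0.003  -0.4657] turn -0.0054 rows>= 2
```

View pics/side9.png

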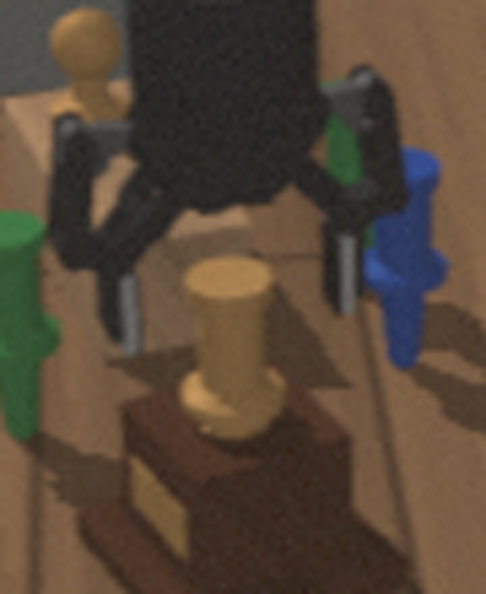

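View pics/wrist9.png

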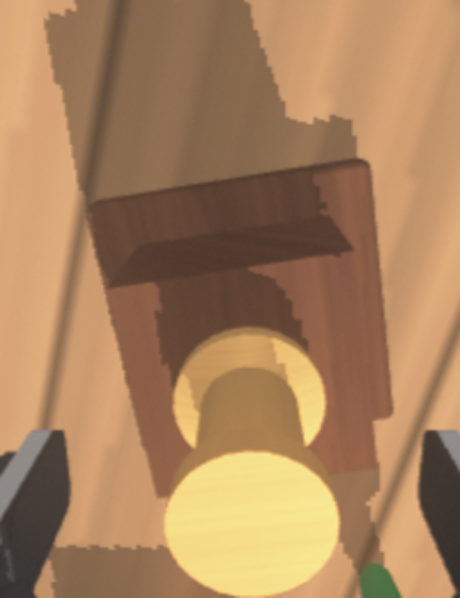

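The finial stands in the socket on its own, upright, with its shoulder about 12 mm proud. I'll lift clear and go to the tamper.

>>> move_arm(increments=[0,0,0,-0.25,0,0,0,0,-0.48,0,0,0,0,-0.6,0,0,0.2,0.06,-0.6,0,0,0.4,0.12,-0.6,0,0,0.6,0.18,-0.6,0,0,0.8,0.24,-0.6,0,0,1,0.3,-0.6,0,0,1,0.3,-0.6,0])

```text
time_s: 9.5
ee_pos: [0.5063, -0.2173, 0.2264]
tcp_rot: [3.14, -0.001, -1.318]
contact_force: [0.7, -0.1, -0.0]
grip_width: 0.0856
```

```bash
python3 -c "
from h import *
plan([.4599,-.2816,.2],-75)"
```

```text
t 9.5 tcp [ 0.5063 -0.2173  0.2264] rpy [ 1.7992e+02 -3.0000e-02 -7.5520e+01] w 0.0856 F [ 0.71 -0.09 -0.04]
shift [0.2532 0.305  0.1326] turn -0.0115 rows>= 2
```

>>> move_arm(increments=[0,0.2,0.25,0,0,0,0.25,0.3,0,0,0,0.25,0.3,0.1,0,0,0.25,0.3,0.13,0,0,0.25,0.3,0.13,0])

```text
time_s: 10.0
ee_pos: [0.4614, -0.2762, 0.1998]
tcp_rot: [3.14, 0.002, -1.313]
contact_force: [-0.3, 1.2, -0.4]
grip_width: 0.0853
```

```bash
python3 -c "
from h import *
plan([.4599,-.2816,.067],-75)
d=imaging.get_image('wrist');cv2.imwrite('pics/w10.png',d['img'][:,:,::-1]);pickle.dump(d,open('w10.pkl','wb'))
print(proj(d,[.4599,-.2816,.121]),proj(d,[.481,-.272,.006]))
d=imaging.get_image('top');cv2.imwrite('pics/t10.png',d['img'][:,:,::-1])"
```

```text
t 10.0 tcp [ 0.4614 -0.2762  0.1998] rpy [ 1.7988e+02  9.0000e-02 -7.5230e+01] w 0.0853 F [-0.3   1.19 -0.43]
shift [0.025  0.0126 0.6642] turn -0.005 rows>= 3
(np.float64(258.22127234379167), np.float64(187.51475917414407)) (np.float64(239.54699758545576), np.float64(160.42631480510542))
```

View pics/w10.png

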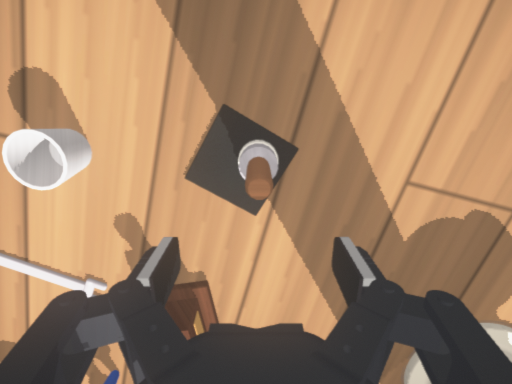

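View pics/t10.png

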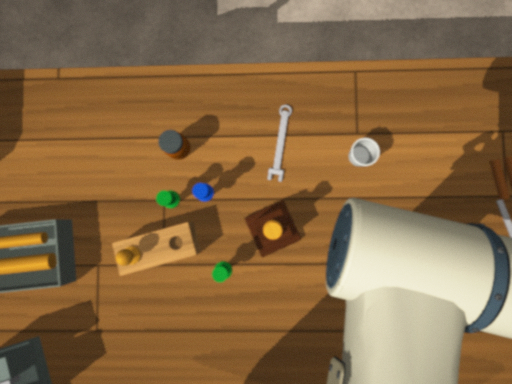

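>>> move_arm(increments=[0,0.02,0.01,0.2,0,0,0.02,0.01,0.4,0,0,0.02,0.01,0.4,0,0,0.02,0.01,0.4,0])

```text
time_s: 10.5
ee_pos: [0.4616, -0.2814, 0.1222]
tcp_rot: [3.141, -0.001, -1.312]
contact_force: [0.0, 0.2, 0.8]
grip_width: 0.0852
```

```bash
python3 -c "
from h import *
plan([.4599,-.281,.068],-75)
d=imaging.get_image('wrist');cv2.imwrite('pics/w11.png',d['img'][:,:,::-1])
print(proj(d,[.4599,-.281,.121]))
d=imaging.get_image('side');cv2.imwrite('pics/s11.png',cv2.resize(d['img'][180:340,130:330,::-1],None,fx=4,fy=3.7))"
```

```text
t 10.5 tcp [ 0.4616 -0.2814  0.1222] rpy [ 1.7998e+02 -7.0000e-02 -7.5170e+01] w 0.0852 F [0.04 0.2  0.78]
shift [-0.0047  0.0077  0.2709] turn -0.0038 rows>= 2
(np.float64(257.5328984816963), np.float64(239.0542244750873))
```

View pics/w11.png

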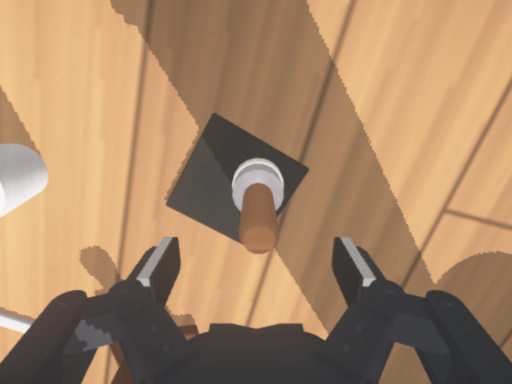

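View pics/s11.png

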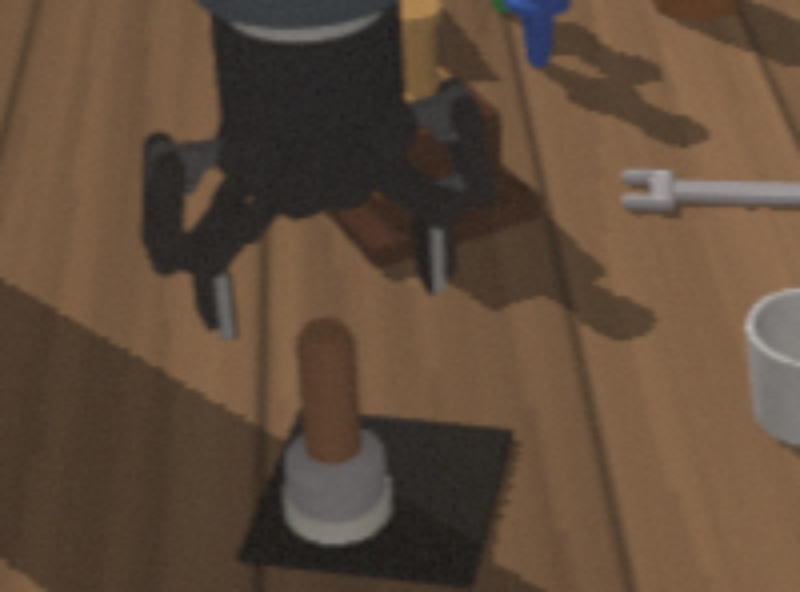

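>>> move_arm(increments=[0,-0.003,0.007,0.15,0,0,-0.003,0.007,0.27,0,0,-0.003,0.007,0.27,0,0,-0.003,0.007,0.27,0,1,-0.003,0.007,0.27,0,1,-0.003,0.007,0.27,0,1,-0.003,0.007,0.27,0,1,-0.003,0.007,0.27,0,1,-0.003,0.007,0.27,0,1,-0.003,0.007,0.27,0,1,-0.003,0.007,0.27,0,1,-0.003,0.007,0.27,0,1,-0.003,0.007,0.27,0], squeeze=90)

```text
time_s: 11.9
ee_pos: [0.4599, -0.2813, 0.0676]
tcp_rot: [-3.141, -0.001, -1.313]
contact_force: [-0.6, 0.2, 5.0]
grip_width: 0.0242
```

```bash
python3 -c "
from h import *
for i in range(4):
  plan([.514,-.0055,.25],-75)
  d=imaging.get_image('side')
cv2.imwrite('pics/s12.png',cv2.resize(d['img'][180:340,130:330,::-1],None,fx=4,fy=3.7))"
```

```text
t 11.9 tcp [ 0.4599 -0.2813  0.0676] rpy [-1.7996e+02 -6.0000e-02 -7.5230e+01] w 0.0242 F [-0.55  0.22  4.95]
shift [-1.2636 -0.6142 -0.9127] turn -0.005 rows>= 7
t 11.95 tcp [ 0.4599 -0.2814  0.0676] rpy [-1.7995e+02 -6.0000e-02 -7.5230e+01] w 0.0241 F [-0.35  0.22  5.35]
shift [-1.2637 -0.6141 -0.9127] turn -0.0051 rows>= 7
t 12.0 tcp [ 0.4598 -0.2813  0.0676] rpy [-1.7996e+02 -6.0000e-02 -7.5220e+01] w 0.0241 F [-1.39  0.34  5.35]
shift [-1.2635 -0.6143 -0.9127] turn -0.0049 rows>= 7
t 12.05 tcp [ 0.4598 -0.2814  0.0676] rpy [-1.7996e+02 -6.0000e-02 -7.5220e+01] w 0.0243 F [-0.67  1.15  5.1 ]
shift [-1.2636 -0.6143 -0.9128] turn -0.005 rows>= 7
```

View pics/s12.png

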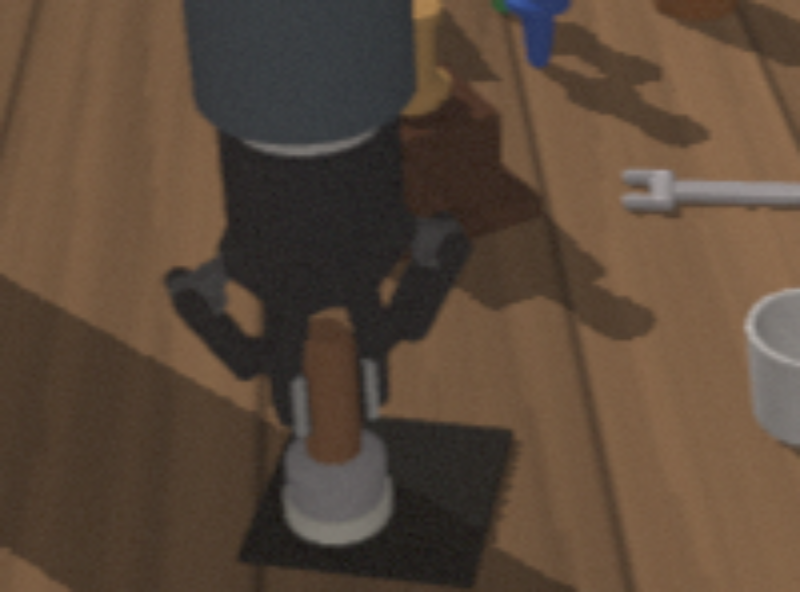

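Gripped. I'll lift and carry the tamper over to the plinth.

>>> move_arm(increments=[1,0,0,-0.2,0,1,0,0,-0.4,0,1,0,0,-0.6,0,1,0,0,-0.8,0,1,-0.2,-0.1,-0.92,0,1,-0.4,-0.2,-0.92,0,1,-0.6,-0.3,-0.92,0,1,-0.8,-0.4,-0.92,0,1,-1,-0.5,-0.92,0,1,-1,-0.5,-0.92,0,1,-1,-0.5,-0.92,0])

```text
time_s: 13.2
ee_pos: [0.5046, -0.0609, 0.2495]
tcp_rot: [3.139, 0.001, -1.311]
contact_force: [-0.2, -0.0, -3.7]
grip_width: 0.0243
```

```bash
python3 -c "
from h import *
plan([.513,-.0065,.25],-75)
for n in ('side','top'):
  d=imaging.get_image(n);cv2.imwrite('pics/%s13.png'%n,d['img'][:,:,::-1])
  pickle.dump(d,open(n+'13.pkl','wb'))
plan([.513,-.0065,.25],-75)"
```

```text
t 13.2 tcp [ 0.5046 -0.0609  0.2495] rpy [ 1.7984e+02  6.0000e-02 -7.5110e+01] w 0.0243 F [-0.17 -0.01 -3.65]
shift [-0.252  -0.1104 -0.0025] turn -0.0024 rows>= 2
t 13.3 tcp [ 0.5047 -0.0624  0.25  ] rpy [ 1.7989e+02  3.0000e-02 -7.5260e+01] w 0.0243 F [ 0.15  0.05 -3.73]
shift [-2.599e-01 -1.115e-01  1.000e-04] turn -0.0058 rows>= 2
```

View pics/side13.png

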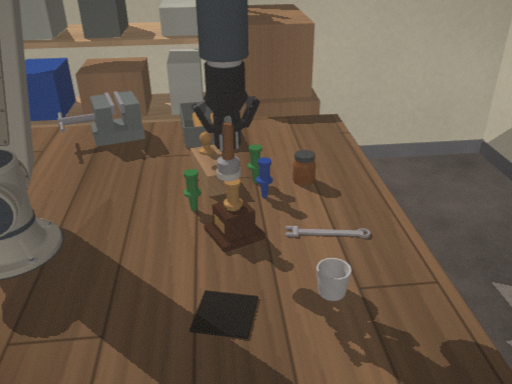

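View pics/top13.png

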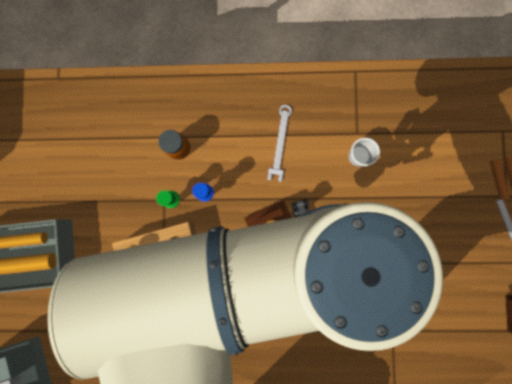

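>>> move_arm(increments=[1,-0.13,-0.055,0,0,1,-0.26,-0.11,0,0,1,-0.26,-0.11,0,0,1,-0.26,-0.11,0.05,0,1,-0.26,-0.11,0.05,0])

```text
time_s: 13.8
ee_pos: [0.512, -0.0073, 0.2389]
tcp_rot: [3.138, 0.001, -1.315]
contact_force: [0.1, -0.0, -4.5]
grip_width: 0.0245
```

```bash
python3 -c "
from h import *
t=pickle.load(open('top13.pkl','rb'))
print('ftop',atz(t,(272.5,229.8),.147))
plan([.513,-.0065,.21],-75)
for n,b in (('side',(190,80,90,110)),('wrist',(150,50,200,260))):
  d=imaging.get_image(n);x,y,w,h=b;k={'side':5.4,'top':6,'wrist':2.3}[n];cv2.imwrite('pics/%s14.png'%n,cv2.resize(d['img'][y:y+h,x:x+w,::-1],None,fx=k,fy=k,interpolation=cv2.INTER_CUBIC));pickle.dump(d,open(n+'14.pkl','wb'))"
```

```text
ftop [ 0.5145 -0.005   0.147 ]
t 13.8 tcp [ 0.512  -0.0073  0.2389] rpy [ 1.7979e+02  5.0000e-02 -7.5340e+01] w 0.0245 F [ 0.1  -0.03 -4.51]
shift [-0.0024 -0.0061  0.1443] turn -0.0075 rows>= 1
```

View pics/side14.png

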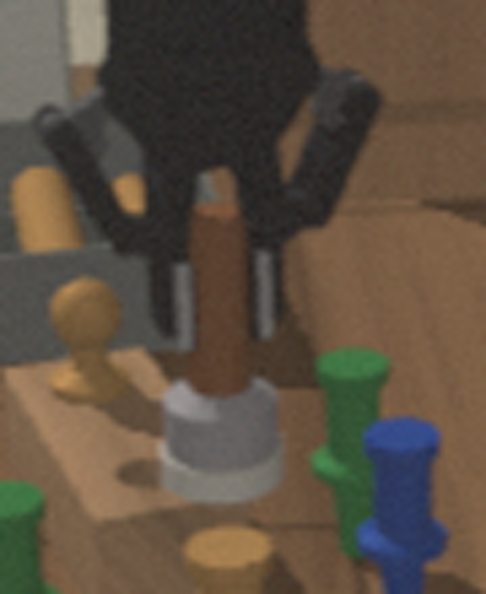

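View pics/wrist14.png

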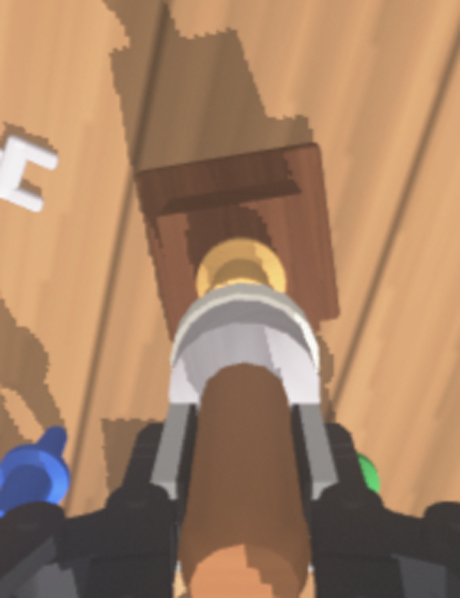

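>>> move_arm(increments=[1,-0.01,-0.013,0,0,1,-0.01,-0.013,0.05,0,1,-0.01,-0.013,0.1,0,1,-0.01,-0.013,0.125,0,1,-0.01,-0.013,0.125,0,1,-0.01,-0.013,0.125,0])

```text
time_s: 14.5
ee_pos: [0.5153, -0.0038, 0.2159]
tcp_rot: [3.141, -0.0, -1.313]
contact_force: [-0.2, -0.0, -4.6]
grip_width: 0.0241
```

```bash
python3 -c "
from h import *
plan([.5145,-.005,.1966],-75)
for n,b in (('side',(190,100,90,110)),('wrist',(150,50,200,260))):
  d=imaging.get_image(n);x,y,w,h=b;k={'side':5.4,'top':6,'wrist':2.3}[n];cv2.imwrite('pics/%s15.png'%n,cv2.resize(d['img'][y:y+h,x:x+w,::-1],None,fx=k,fy=k,interpolation=cv2.INTER_CUBIC));pickle.dump(d,open(n+'15.pkl','wb'))"
```

```text
t 14.5 tcp [ 0.5153 -0.0038  0.2159] rpy [ 1.7999e+02 -2.0000e-02 -7.5240e+01] w 0.0241 F [-0.21 -0.04 -4.64]
shift [0.005  0.0053 0.0964] turn -0.0052 rows>= 1
```

View pics/side15.png

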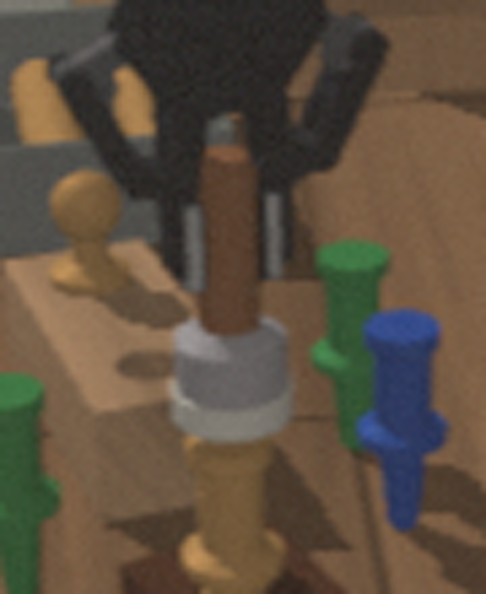

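View pics/wrist15.png

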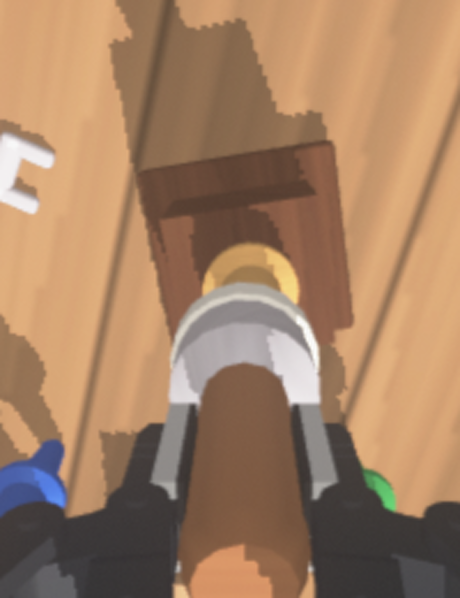

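The tamper is centred over the finial, both at about crop column 231. I'll press down slowly.

>>> move_arm(increments=[1,0,0,0.01,0,1,0,0,0.02,0,1,0,0,0.03,0,1,0,0,0.035,0,1,0,0,0.04,0])

```text
time_s: 15.1
ee_pos: [0.5152, -0.0037, 0.2077]
tcp_rot: [3.141, -0.0, -1.313]
contact_force: [-0.4, 0.0, -3.4]
grip_width: 0.0239
```

```bash
python3 -c "
from h import *
plan([.5145,-.005,.1966],-75)"
```

```text
t 15.1 tcp [ 0.5152 -0.0037  0.2077] rpy [179.99  -0.   -75.24] w 0.0239 F [-0.39  0.   -3.4 ]
shift [0.0055 0.005  0.0557] turn -0.0054 rows>= 1
```

>>> move_arm(increments=[1,0,0,0.005,0,1,0,0,0.01,0,1,0,0,0.015,0,1,0,0,0.02,0,1,0,0,0.025,0])

```text
time_s: 15.6
ee_pos: [0.5159, -0.0038, 0.2043]
tcp_rot: [-3.139, -0.001, -1.313]
contact_force: [-0.9, -0.2, 4.5]
grip_width: 0.0241
```

>>> move_arm(increments=[1,0,0,0.005,0,1,0,0,0.01,0,1,0,0,0.015,0,1,0,0,0.02,0,1,0,0,0.025,0])

```text
time_s: 16.1
ee_pos: [0.516, -0.0039, 0.1996]
tcp_rot: [-3.139, -0.001, -1.313]
contact_force: [-0.9, 0.4, 8.1]
grip_width: 0.0244
```

```bash
python3 -c "
from h import *
plan([.5145,-.005,.1966],-75)
for n,b in (('side',(190,100,90,110)),):
  d=imaging.get_image(n);x,y,w,h=b;k={'side':5.4,'top':6,'wrist':2.3}[n];cv2.imwrite('pics/%s16.png'%n,cv2.resize(d['img'][y:y+h,x:x+w,::-1],None,fx=k,fy=k,interpolation=cv2.INTER_CUBIC))"
```

```text
t 16.1 tcp [ 0.516  -0.0039  0.1996] rpy [-1.7984e+02 -7.0000e-02 -7.5220e+01] w 0.0244 F [-0.87  0.44  8.13]
shift [0.0035 0.0088 0.0152] turn -0.0049 rows>= 1
```

View pics/side16.png

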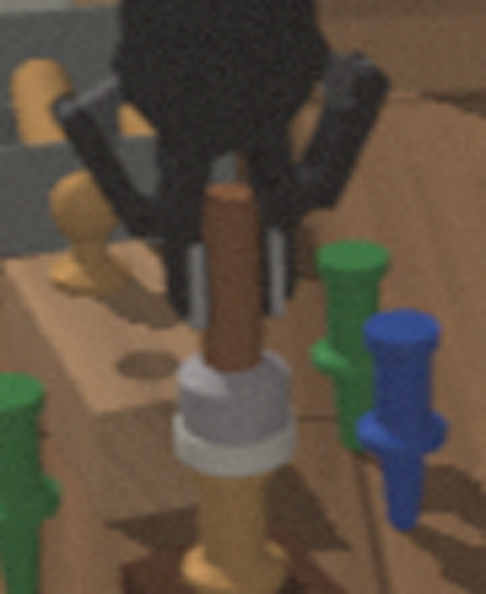

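>>> move_arm(increments=[1,0,0,0.005,0,1,0,0,0.01,0,1,0,0,0.015,0,1,0,0,0.015,0])

```text
time_s: 16.55
ee_pos: [0.5161, -0.0039, 0.1968]
tcp_rot: [-3.139, -0.001, -1.313]
contact_force: [-1.7, 0.9, 8.0]
grip_width: 0.0243
```

>>> move_arm(increments=[1,0,0,0.005,0,1,0,0,0.01,0,1,0,0,0.01,0,1,0,0,0.01,0])

```text
time_s: 16.95
ee_pos: [0.5163, -0.004, 0.1967]
tcp_rot: [-3.137, -0.002, -1.312]
contact_force: [-4.7, 1.1, 16.7]
grip_width: 0.0244
```

>>> move_arm(increments=[1,0,0,0.005,0,1,0,0,0.01,0,1,0,0,0.01,0,1,0,0,0.01,0])

```text
time_s: 17.35
ee_pos: [0.5165, -0.0042, 0.1966]
tcp_rot: [-3.135, -0.003, -1.312]
contact_force: [-9.3, 2.1, 26.8]
grip_width: 0.0241
```

```bash
python3 -c "
from h import *
plan([.5145,-.005,.1966],-75)
for n,b in (('side',(190,120,90,110)),('wrist',(150,50,200,260))):
  d=imaging.get_image(n);x,y,w,h=b;k={'side':5.4,'top':6,'wrist':2.3}[n];cv2.imwrite('pics/%s17.png'%n,cv2.resize(d['img'][y:y+h,x:x+w,::-1],None,fx=k,fy=k,interpolation=cv2.INTER_CUBIC))"
```

```text
t 17.35 tcp [ 0.5165 -0.0042  0.1966] rpy [-1.7962e+02 -1.6000e-01 -7.5180e+01] w 0.0241 F [-9.34  2.06 26.84]
shift [ 0.0012  0.0105 -0.0002] turn -0.004 rows>= 1
```

View pics/side17.png

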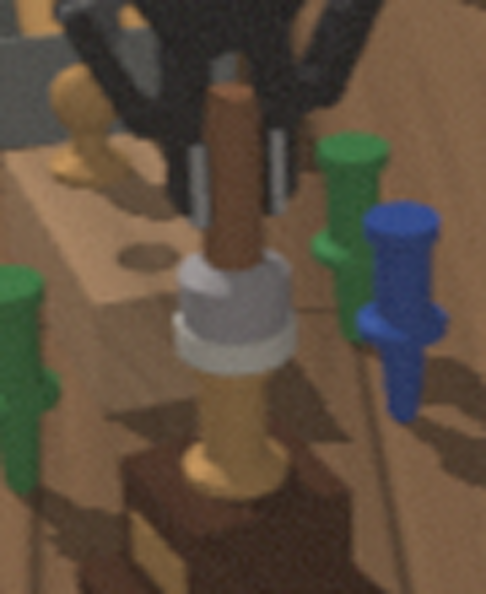

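View pics/wrist17.png

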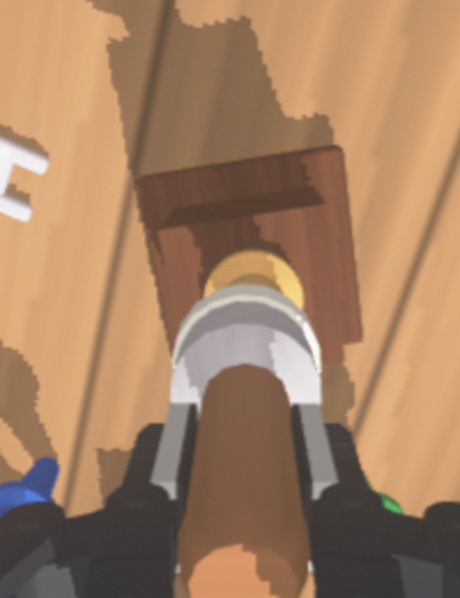

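The tool stalled at TCP z 0.1966, the computed home height, under about 31 N, and the shoulder looks flush. I'll lift off and check.

>>> move_arm(increments=[1,0,0,-0.03,0,1,0,0,-0.1,0,1,0,0,-0.25,0,1,0,0,-0.35,0,1,0.25,0.12,-0.35,0,1,0.5,0.25,-0.35,0,1,0.75,0.37,-0.35,0,1,1,0.5,-0.35,0,1,1,0.5,-0.35,0,1,1,0.5,-0.35,0])

```text
time_s: 18.45
ee_pos: [0.4682, -0.2252, 0.2596]
tcp_rot: [3.139, 0.001, -1.318]
contact_force: [0.7, -0.6, -4.1]
grip_width: 0.0239
```

```bash
python3 -c "
from h import *
plan([.466,-.279,.2],-75)
for n,b in (('side',(190,150,90,110)),('wrist',(0,0,512,384))):
  d=imaging.get_image(n);x,y,w,h=b;k={'side':5.4,'top':6,'wrist':1.5}[n];cv2.imwrite('pics/%s18.png'%n,cv2.resize(d['img'][y:y+h,x:x+w,::-1],None,fx=k,fy=k,interpolation=cv2.INTER_CUBIC));pickle.dump(d,open(n+'18.pkl','wb'))"
```

```text
t 18.45 tcp [ 0.4682 -0.2252  0.2596] rpy [ 1.7988e+02  5.0000e-02 -7.5490e+01] w 0.0239 F [ 0.73 -0.56 -4.11]
shift [0.258  0.0775 0.2979] turn -0.0109 rows>= 2
```

View pics/side18.png

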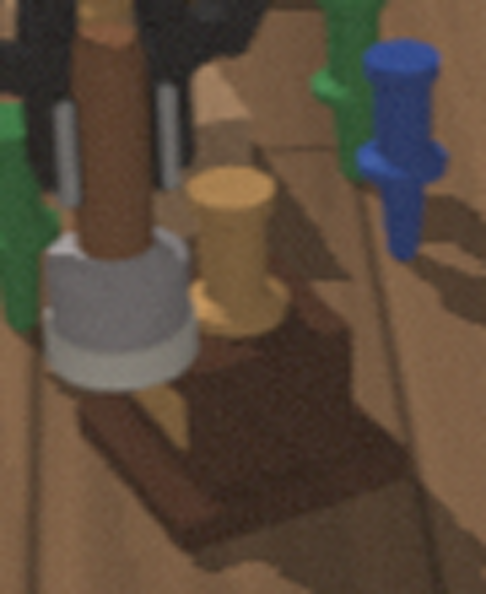

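View pics/wrist18.png

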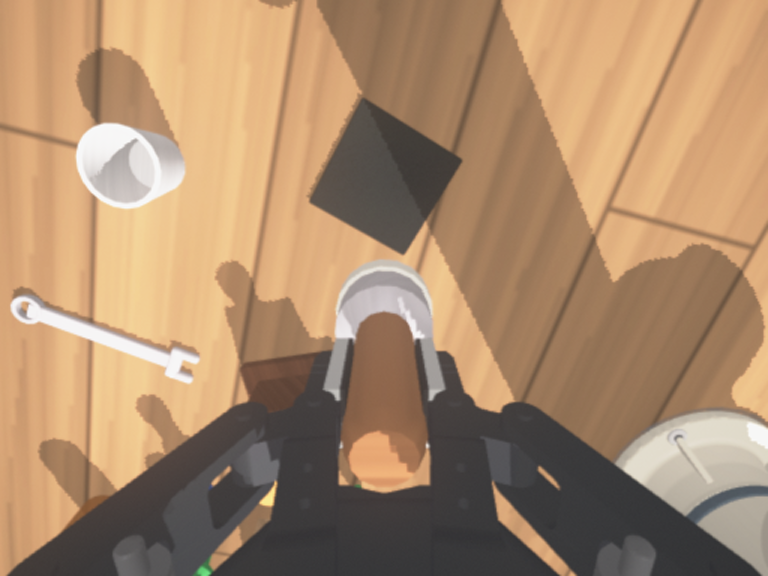

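The finial's shoulder sits flush with no shank visible. I'll put the tamper back on the pad, aiming near its centre at (0.480,-0.273).

```bash
python3 -c "
from h import *
plan([.48,-.273,.15],-75)"
```

```text
t 18.55 tcp [ 0.4691 -0.2227  0.2598] rpy [ 1.7993e+02  9.0000e-02 -7.5340e+01] w 0.0242 F [ 0.16  0.48 -4.04]
shift [0.2579 0.0102 0.5484] turn -0.0075 rows>= 3
```

>>> move_arm(increments=[1,0.13,0.005,0.1,0,1,0.255,0.01,0.25,0,1,0.255,0.01,0.45,0,1,0.255,0.01,0.65,0,1,0.255,0.01,0.8,0,1,0.255,0.01,0.86,0,1,0.255,0.01,0.86,0,1,0.255,0.01,0.86,0])

```text
time_s: 19.35
ee_pos: [0.4819, -0.2725, 0.0905]
tcp_rot: [-3.14, -0.002, -1.312]
contact_force: [-0.1, -1.1, -3.1]
grip_width: 0.0242
```

```bash
python3 -c "
from h import *
plan([.48,-.273,.0676],-75)
for n,b in (('side',(150,200,140,140)),('wrist',(0,0,512,384))):
  d=imaging.get_image(n);x,y,w,h=b;k={'side':4.2,'top':6,'wrist':1.5}[n];cv2.imwrite('pics/%s19.png'%n,cv2.resize(d['img'][y:y+h,x:x+w,::-1],None,fx=k,fy=k,interpolation=cv2.INTER_CUBIC))"
```

```text
t 19.35 tcp [ 0.4819 -0.2725  0.0905] rpy [-1.7989e+02 -1.1000e-01 -7.5170e+01] w 0.0242 F [-0.14 -1.06 -3.12]
shift [-0.      0.0101  0.1144] turn -0.0038 rows>= 1
```

View pics/side19.png

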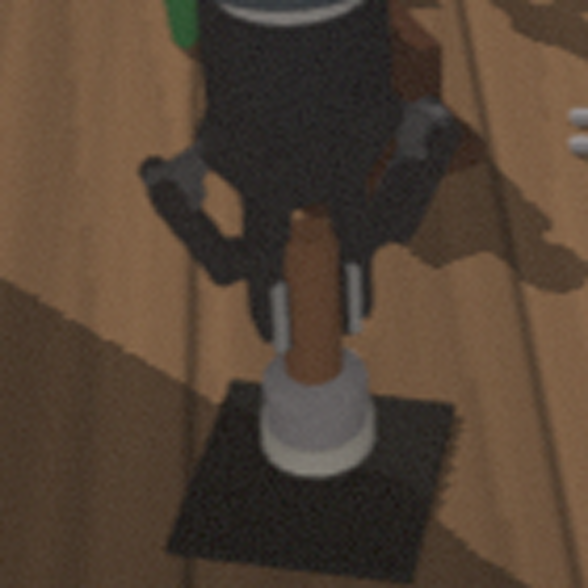

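View pics/wrist19.png

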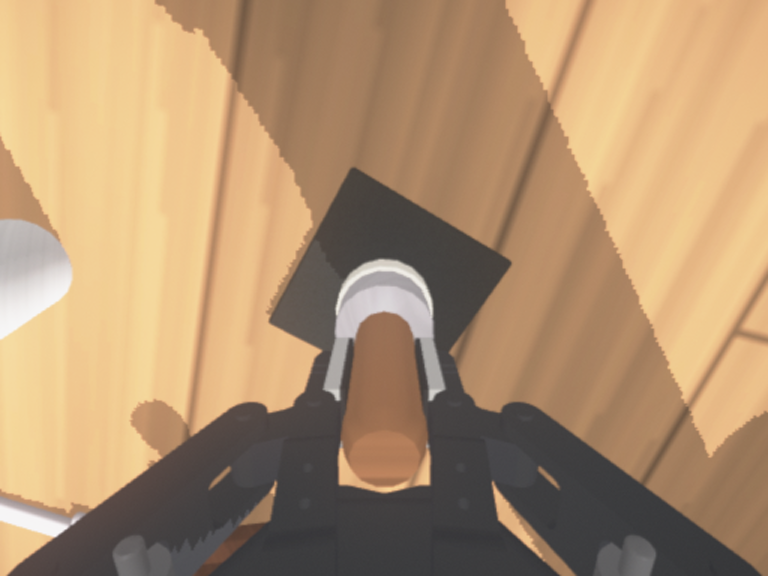

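Centred over the pad. I'll lower the remaining 22 mm or so, slowly.

>>> move_arm(increments=[1,0,0.005,0.04,0,1,0,0.005,0.08,0,1,0,0.005,0.095,0,1,0,0.005,0.105,0,1,0,0.005,0.11,0,1,0,0.005,0.112,0,1,0,0.005,0.112,0])

```text
time_s: 20.15
ee_pos: [0.4791, -0.2727, 0.0677]
tcp_rot: [3.141, -0.0, -1.313]
contact_force: [-3.7, 3.0, 7.0]
grip_width: 0.0241
```

>>> move_arm(increments=[0.6,0,0,0,0,0,0,0,0,0,0,0,0,0,0,0,0,0,0,0,0,0,0,0,0,0,0,0,0,0,0,0,0,0,0,0,0,0,0,0,0,0,0,-0.2,0,0,0,0,-0.4,0,0,0,0,-0.65,0,0,0,0,-0.8,0,0,-0.3,0,-0.9,0,0,-0.6,-0.1,-0.9,0,0,-0.6,-0.3,-0.9,0,0,-0.6,-0.5,-0.9,0,0,-0.6,-0.5,-0.9,0])

```text
time_s: 21.85
ee_pos: [0.5485, -0.1287, 0.2445]
tcp_rot: [3.14, 0.001, -1.31]
contact_force: [0.3, 0.2, -0.0]
grip_width: 0.0852
```

```bash
python3 -c "
from h import *
plan([.4,-.1,.25])
for n in ('side','top'):
  d=imaging.get_image(n);cv2.imwrite('pics/%s20.png'%n,d['img'][:,:,::-1]);pickle.dump(d,open(n+'20.pkl','wb'))
"
```

```text
t 21.85 tcp [ 0.5485 -0.1287  0.2445] rpy [ 1.799e+02  6.000e-02 -7.506e+01] w 0.0852 F [ 0.25  0.21 -0.01]
shift [-0.3301  0.6805 -0.0259] turn 0.0 rows>= 4
```

View pics/side20.png

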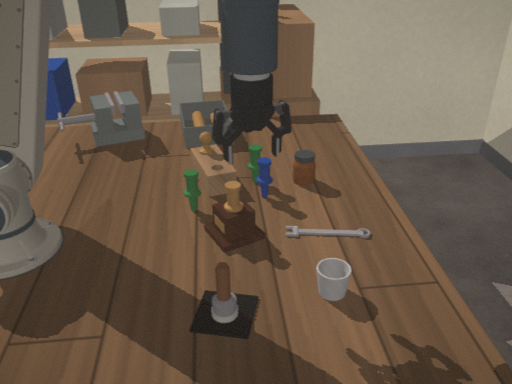

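View pics/top20.png

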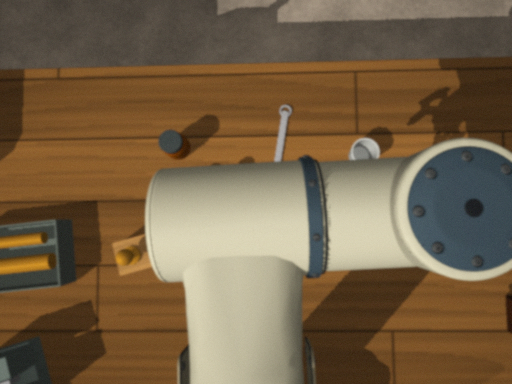

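```bash
python3 -c "
from h import *
d=pickle.load(open('side20.pkl','rb'));im=d['img'][:,:,::-1]
c=lambda x,y,w,h,k:cv2.resize(im[y:y+h,x:x+w],None,fx=k,fy=k,interpolation=cv2.INTER_CUBIC)
cv2.imwrite('pics/c20.png',np.hstack([c(205,170,60,80,6),c(190,255,72,80,6)]))
for z in (.075,.081,.135): print(z,(np.array(proj(d,[.5134,-.0077,z]))-[205,170])*6)
for z in (.006,.121): print(z,(np.array(proj(d,[.4795,-.2745,z]))-[190,255])*6+[360,0])
plan([.4,-.1,.25])
"
```

```text
0.075 [167.08002657 225.42584053]
0.081 [166.51288802 212.08601558]
0.135 [161.26803903  88.7204508 ]
0.006 [566.58271328 353.84364751]
0.121 [549.11572247  64.98326381]
t 21.95 tcp [ 0.546  -0.1306  0.2456] rpy [ 1.7991e+02  2.0000e-02 -7.5180e+01] w 0.0855 F [-0.35 -0.3  -0.63]
shift [-0.3347  0.6668 -0.0208] turn 0.0 rows>= 3
```

View pics/c20.png

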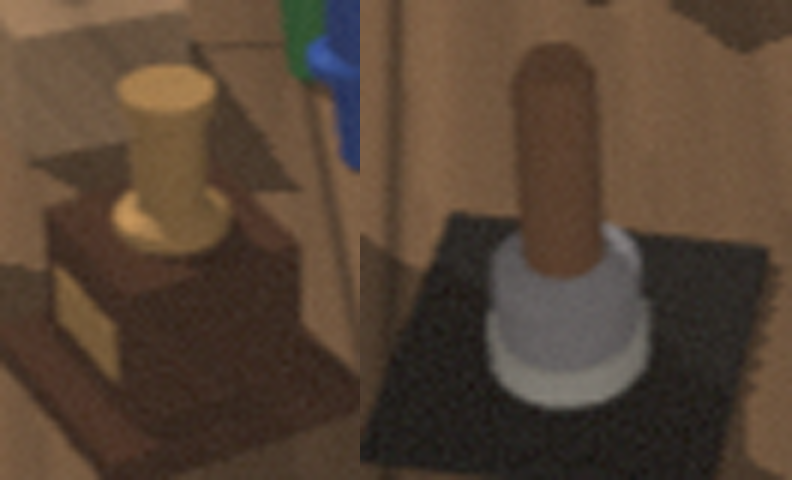

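```bash
python3 -c "
from h import *
print(bot.job_done()); plan([.4,-.1,.25])"
```

```text
the job is handed in; nothing more can be done
None
the job is handed in; nothing more can be done
```

I moved the flat-topped brass finial from the rack to the socket, let it drop, and released it with its shoulder about 12 mm proud. I then drove it home with the tamper, stood the tamper back on its pad and handed the job in at about 22 s. No verdict was reported.

**Finial:** The tamper stalled at the computed home height with about 31 N on it, well above the 18 N needed. In the last side view the shoulder sits flush. The top is at pixel height (90) against 88.7 predicted, with no visible tilt. Sideways, the view disagreed with my socket estimate by about 1 mm, within the camera calibration error.

**Tamper:** In the last view it stands upright near the middle of the pad, within a few millimetres of where I aimed. It touched down at the same tool height as when I picked it up.

**Other things:** Before I handed in, the wrist force read near zero with the gripper open and clear. The ball-topped finial, jar, wrench, cup and coloured look-alikes showed no visible movement. In the last top view the arm hid part of the wrench, rack and plinth, so those were checked only from the side.

**Tilt in the grip:** The finial hung about 2° off vertical while held, and it straightened once released in the socket.

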